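Clear the chip-suction gate, then hold it open at its mark

ROBOT

A 6-joint arm with a two-finger parallel gripper is mounted at the origin on the work surface. World frame = base frame: x ahead of the robot, y to its left, z up, the work surface at z = 0. Lengths are in m, angles in rad, forces in N, time in s.
With the tool pointing down it reaches from about 0.425 to 0.95 m from the base axis. Payload 14.7 kg.
Tool frame: the origin (TCP) lies midway between the tips of the shut fingers; the grasp point (between the pads) lies hold_point_z behind it (hold_point_z is the distance from the TCP to the grasp point, in m); y points along the fingers, x is the direction in which the jaws open and shut, and the axes are right-handed (so a half turn about y gives the same grasp; the last joint's range is limited). The gripper opens to 85 mm and grips with 20 to 120 N. Pads are 22 mm wide; open, the fingers measure 114 mm over their backs; the gripper's body (76 mm by 85 mm) begins 54 mm behind the grasp point. The pads swing forward as they close: fully open they stand 13 mm farther back than shut.
Start: joints at [1.229, 0.48, 1.596, -0, 1.065, -0.047], TCP at [0.189, 0.622, 0.231] pointing down, gripper open.
Joint ranges: [-2.75, 2.75], [-0.82, 2.05], [0.23, 2.67], [-1.56, 4.7], [0.09, 2.69], [-2.92, 2.92]. Speed limits (rad/s): [1.89, 1.89, 2.39, 3.01, 3.01, 3.01].

INTERFACE

Orientations are given as a unit quaternion [w, x, y, z].
In Python, from station import get_state, snapshot, job_done, boxes_of, outline_of, pinpoint, hold_point_z gives the robot as it stands.
- The arm moves only by the tool arm_command, never from a script. Its argument "commands" is one flat list of numbers, 7 for each row, row after row: the opening, from 0 (shut) to 1 (fully open), then the shift along the tool's x, y, z in cm, then the turn, a rotation vector about the tool's x, y, z in degrees. In form: [jaw, tx, ty, tz, ax, ay, az, jaw, tx, ty, tz, ax, ay, az, ...]. A call has 1 to 5 rows; each row is the pose to reach, as a shift and turn from the pose commanded when the call began, along the tool's axes at that moment; what a row does not reach only later rows make up. A row lasts 1/12 s, in which the tool goes at most 41.7 mm and 7.16 degrees, less where a joint would pass 70% of its speed; a pose out of reach is approached as far as the arm can. A call with a gripper value outside its range is refused whole. The fingers move at their own pace and stop on an object; the grip force is fixed at half the most. Time passes only in rows, so rows that repeat a pose let the fingers close. It gives the time, the measured TCP pose, the force and the opening at its end, in the units of the state.
- get_state(): the state, without advancing time (a new reading comes with each control period).
- snapshot(name): name is "scene" or "top"; returns a dict with "image" (400x640x3 uint8, red, green, blue), "vfov" (degrees; the focal length in pixels is half the picture's height over the tangent of half this angle, whatever the lens; pixels are square), "cx", "cy" (the principal point, pixels), "D" ([k1, k2, p1, p2, k3] as OpenCV has them; the pictures are not rectified), "rvec" (rotation vector, rad) and "tvec" (3), from world to camera coordinates, as OpenCV has them. Camera axes: x right, y down, z forward; pixel columns grow to the right and rows downward; lengths in m; the calibration is good to about 2 mm. A picture is of the moment at which its call begins. There is no depth.
- job_done(): hands the job in, once; it reports no verdict.
Trained networks look in the newest picture that a camera, given by its name, has taken for a name from the list of things; names that differ only in an ending like _2 or _b are one class to them, and where a whole thing is asked for, a point or a joint stands for the part that bears it (a point fixed in the world has none). Each returns a list of dicts, best first, with "score" (0 to 1); they miss things now and then, are a little off and sometimes report something else, mostly with a low value. They report only what shows in the picture. A call takes as long as a camera call. They do not tell look-alikes from the thing itself.
- boxes_of(name, camera): "extent" ([left, top, width, height] in pixels, round what is visible of it).
- outline_of(name, camera): "pixels" (400x640 bool, what is visible of it) and "extent" ([left, top, width, height] in pixels, round what is visible of it).
- pinpoint(name, camera): "uv" ([column, row] in pixels: a listed point, or the origin of a listed thing).
The state is a dict: "time": time; "joint_positions": joint angles; "qvel": joint speeds; "tau": joint torques, N m; "eef_pos": TCP position; "orientation": TCP orientation; "force": force on the tool from outside, world axes, zero at the start; "moment": the same for the moment, N m; "finger_gap": finger opening in m.
Only numpy, scipy, OpenCV 4.12 (cv2) and the standard library are available. Lean on these libraries where they do the work, as an engineer would, in place of code of your own. Each camera call takes 0.05 s, during which the arm holds its last target.

TASK

The gouge lying on the bench in front of the chip-suction gate is in the way of its slide: lay it flat, without dropping it, in the free part of the tool tray, parallel to the two gouges there and with its cutting edge pointing the same way as theirs, and let go of it. Then take the gate's black handle and pull the spring-loaded slide out until its yellow pointer stands at the red mark, and keep holding it there: the job finishes with the handle still in the gripper, because the gate closes by itself when let go. Do not push the other two gouges about, and leave everything else on the bench where it is.

Things in the scene. Friction and masses are not known exactly. Their poses are not given: they have to be found in the camera images.
- gouge: Carving gouge to put away: amber octagonal handle (130 long, 26 across flats), brass ferrule, thin steel blade, 240 overall. x axis: towards the cutting edge; origin: on the underside, 95 from the butt, 145 from the edge, near the centre of mass. About 150 g. Lies on a flat of its handle, across the slide's path, about 80 to 105 in front of the slide's handle.
- gouge_grip (a point): Point on the handle's axis where to grip it, 13 above the underside, 95 from the butt end and 145 from the cutting edge; the handle reaches 35 further towards the edge.
- gouge_tip (a point): The cutting edge of the gouge to put away, on the tool's axis.
- gouge_butt (a point): The butt end of its handle, on the axis.
- gouge_a: Gouge lying in the tray, the one nearer the tray's +y wall: dark brown octagonal handle (130 long, 26 across flats), brass ferrule, thin steel blade, 240 overall. x axis: towards the cutting edge; origin: on the underside, 95 from the butt, 145 from the edge, near the centre of mass. Not to be disturbed.
- gouge_b: Gouge lying in the tray next to gouge_a, 42 to 78 to its -y side: mid-brown octagonal handle (130 long, 26 across flats), brass ferrule, thin steel blade, 240 overall. x axis: towards the cutting edge; origin: on the underside, 95 from the butt, 145 from the edge, near the centre of mass. The part of the tray on its -y side is free. Not to be disturbed.
- tray: Shallow open wooden tool tray with a grey lining, fixed to the bench, 320 x 226 outside (x by y), walls 8 thick with their rim 20 above the bench; inside 304 x 210, lining 8.5 above the bench. Origin at the centre of its underside. The tools in it lie along its x axis with their cutting edges towards its -x end.
- gate: Chip-suction gate (aluminium blast gate over a 100 round port with a grille) fixed on the bench: housing 160 long (x), 150 wide (195 with the spring tubes at its sides), 22 high. Origin at bench level in the middle of the housing's front edge; the housing lies on its +x side, and the slide comes out towards -x.
- slide (a joint): How far the slide is pulled out (m): 0 shut, 0.1 the stop; it moves along the gate's -x. Springs pull it shut with about 5 N at 0, growing by 0.6 N per 10 mm. It returns to 0 when let go.
- slide_handle (a point): Middle of the slide's handle: black round bar 14 thick along the gate's y, on two posts 88 apart, its axis 52 above the bench and, with the gate shut, 50 in front of the housing. Under it a crosshead (200 wide along y, 14 thick, top 20 above the bench); the rest of the gate is below 35. It moves with the slide.
- slide_pointer (a point): Tip of the slide's yellow pointer, which runs over the white scale on top of the housing beside the port (at the gate's +y side), 26 above the bench. It moves with the slide, 180 behind the handle.
- mark: Red index clip, 6 wide along the gate's x, clamped on the edge of the scale: the opening wanted for this bench. Its origin is the mark, in the middle of the clip's width; its x axis is the gate's x. The slide is at the mark when the pointer has the same x in this frame (0). With the gate shut the pointer is 40 to 80 behind it (+x).
- mallet: Bystander: dark round carver's mallet standing head down, head 86 across, 218 high. Origin under its centre.
- glue: Bystander: white glue bottle with an orange cap, 60 across, 165 high. Origin under its centre.
- wax_tin: Bystander: green wax tin with a pale lid, 80 across, 48 high. Origin under its centre.
- oilstone: Bystander: red-brown oilstone in a dark wooden holder, 215 x 75 x 36. Origin under its centre.
- rule: Bystander: folded yellow rule, 238 x 16 x 17. Origin under its centre.
- brush: Bystander: bench brush with a wooden handle, about 275 x 34 x 60, standing on its bristles. Origin at bench level, near its middle.
Mind the look-alikes: they are no part of the job. Leave any blue or purple look-alike of the gouge alone.

How it is judged:
On the way, in this order (a step that is already met when the one before it is completed fails the run):
1. the gouge lies let go in the tray, flat, parallel to the others and edge the same way, while the gate is still shut (x of gouge_tip in the frame of tray between -0.156 and -0.06 m and x of gouge_butt in the frame of tray between 0.03 and 0.156 m and y of gouge_tip in the frame of tray between -0.105 and 0.105 m and y of gouge_butt in the frame of tray between -0.105 and 0.105 m and z of gouge_grip in the frame of tray between 0.015 and 0.027 m and angle between gouge's own x axis and vertical between 1.49 and 1.65 rad and angle between the x axis of gouge and the x axis of tray, either way round below 0.22 rad and linear speed of gouge below 0.02 m/s and contact force between each of the arm, the fingers and gouge below 0.1 N and value of joint slide below 0.008 m), for 0.2 s.
2. the slide is pulled out so that its pointer stands at the red mark, held by the fingers (x of slide_pointer in the frame of mark between -0.005 and 0.005 m and contact force between the fingers and gate above 3 N and velocity of joint slide between -0.01 and 0.01 m/s and contact force between gouge and gate below 0.1 N), for 0.3 s.
At the end, for the whole second after the job is handed in: The gouge lies still and let go on the tray lining, flat, inside the walls, within 12 degrees of the tray's length, edge to the tray's -x end; the slide stands still, pointer within 5 mm of the red mark, held by the fingers alone (over 3 N; the gouge not against the gate) (all of step 2 and x of gouge_tip in the frame of tray between -0.156 and -0.06 m and x of gouge_butt in the frame of tray between 0.03 and 0.156 m and y of gouge_tip in the frame of tray between -0.105 and 0.105 m and y of gouge_butt in the frame of tray between -0.105 and 0.105 m and z of gouge_grip in the frame of tray between 0.015 and 0.027 m and angle between gouge's own x axis and vertical between 1.49 and 1.65 rad and angle between the x axis of gouge and the x axis of tray, either way round below 0.22 rad and linear speed of gouge below 0.02 m/s and contact force between each of the arm, the fingers and gouge below 0.1 N); the arm keeps its last pose, push and grip.
It fails at once if one of the two gouges in the tray is pushed more than 25 mm (distance of any of gouge_a, gouge_b from where it was at the start of the episode above 0.025 m).
It fails at once if something else on the bench is moved by more than 30 mm (distance of any of mallet, glue, wax_tin, oilstone, rule, brush from where it was at the start of the episode above 0.03 m).
It fails at once if the gouge is dropped or thrown (faster than 0.6 m/s out of the fingers) (linear speed of gouge above 0.6 m/s and contact force between the fingers and gouge below 0.05 N).
It also fails if it takes over 53 s, if anything falls off the work surface, if the arm or the gripper's body presses on something with over 40 N, if the wrist force passes 120 N, or if a joint passes its speed limit or range.

## Working session

There is one attempt and no reset: what is moved stays moved. The work goes in short steps, Python scripts to look and compute and a tool call to move; the robot and the scene stay as the last step left them, time stands still between calls to the robot, and variables do not carry over. Pictures are saved under pics/ and viewed, and the job is handed in when it is done.

Besides the shell and the picture viewer there is one more tool, called after "Emit:" in YAML: its name, and indented under it one key for each argument. arm_command: Moves the arm, as the interface text tells. Its arguments: {"type":"object","properties":{"commands":{"type":"array","items":{"type":"number"}}},"required":["commands"]}

```bash
ls; mkdir -p pics; python3 - <<'E'
from station import *
import cv2
print(get_state()); print(hold_point_z)
for n in("scene","top"):
    s=snapshot(n); cv2.imwrite(f"pics/{n}0.png",s["image"][:,:,::-1]); print({k:v for k,v in s.items() if k!="image"})
E
```

```text
pics
{'time': 0.0, 'joint_positions': array([ 1.22939784e+00,  4.80822405e-01,  1.59686607e+00, -4.64411599e-05,
        1.06509659e+00, -4.66006465e-02]), 'qvel': array([-0.00044494,  0.00067391,  0.00103782,  0.00038594, -0.00167175,
        0.00131747]), 'tau': array([ 5.27031676e-03, -9.50621867e+01, -4.30210626e+01,  5.65630580e-04,
        1.16381180e-02, -4.64633013e-05]), 'eef_pos': array([0.18871332, 0.62157659, 0.23068142]), 'orientation': array([-0.56775929,  0.56825321,  0.42080969, -0.42149363]), 'force': array([-0.8728012 ,  0.41352914,  0.19013212]), 'moment': array([-0.00120384,  0.0843861 ,  0.02068992]), 'finger_gap': 0.08514489690634319}
0.0187
{'vfov': 43.88859715231348, 'cx': 326.2974813564969, 'cy': 199.45746447565077, 'D': array([-0.15277677,  0.        ,  0.        ,  0.        ,  0.        ]), 'rvec': array([ 1.02970412,  2.21577862, -1.18820121]), 'tvec': array([ 0.3080591 , -0.13758276,  2.1341429 ])}
{'vfov': 45.06770353780808, 'cx': 328.0984411815469, 'cy': 199.4442323127877, 'D': array([-0.12723382,  0.        ,  0.        ,  0.        ,  0.        ]), 'rvec': array([ 2.16396585, -2.13043104,  0.17831652]), 'tvec': array([0.01340586, 0.50176305, 1.40651812])}
```

View pics/scene0.png

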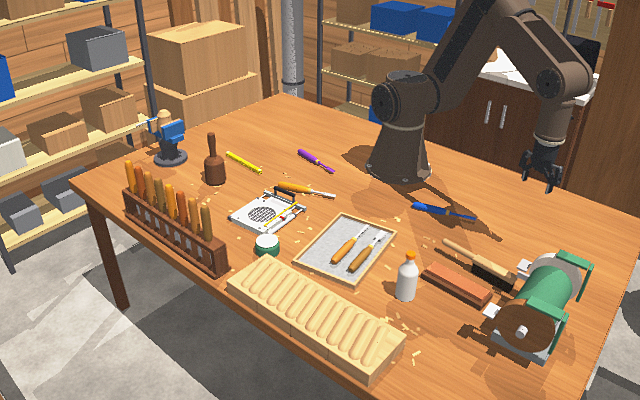

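View pics/top0.png

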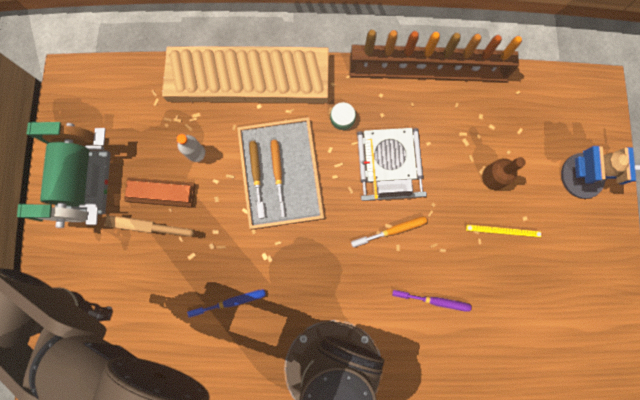

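```bash
cat > h.py <<'E'
import numpy as np, cv2
from station import *
from scipy.spatial.transform import Rotation as R
def cam(s):
    f=200/np.tan(np.radians(s["vfov"])/2)
    K=np.array([[f,0,s["cx"]],[0,f,s["cy"]],[0,0,1]]); return K,s["D"],cv2.Rodrigues(s["rvec"])[0],s["tvec"]
def ray(s,uv):
    K,D,Rm,t=cam(s)
    n=cv2.undistortPointsIter(np.array([[uv]],float),K,D,None,None,(3,100,1e-12))[0,0]
    return -Rm.T@t, Rm.T@np.array([n[0],n[1],1])
def atz(s,uv,z):
    c,d=ray(s,uv); return c+d*(z-c[2])/d[2]
def proj(s,P):
    K,D,Rm,t=cam(s); return cv2.projectPoints(np.array(P,float).reshape(-1,1,3),s["rvec"],s["tvec"],K,D)[0][:,0]
def tri(s1,u1,s2,u2):
    A=[];b=[]
    for s,u in((s1,u1),(s2,u2)):
        c,d=ray(s,u); d=d/np.linalg.norm(d); M=np.eye(3)-np.outer(d,d); A.append(M); b.append(M@c)
    return np.linalg.lstsq(np.vstack(A),np.hstack(b),rcond=None)[0]
def crop(s,x0,y0,w,h,k,name):
    im=cv2.resize(s["image"][y0:y0+h,x0:x0+w],None,fx=k,fy=k,interpolation=cv2.INTER_CUBIC); cv2.imwrite(name,im[:,:,::-1])
E
python3 - <<'E'
from h import *
np.set_printoptions(precision=4,suppress=True)
S={n:snapshot(n) for n in("top","scene")}
Z=dict(gouge_grip=.013,gouge_tip=.013,gouge_butt=.013,gouge=0,gouge_a=.0085,tray=0,gate=0,slide_handle=.052,slide_pointer=.026,mark=.026,wax_tin=0,glue=0)
for n,z in Z.items():
    for c in("top","scene"):
        r=pinpoint(n,c)
        for q in r[:4]: print(n,c,round(q["score"],2),q["uv"],atz(S[c],q["uv"],z))
crop(S["top"],225,100,220,160,3.6,"pics/c1.png")
E
```

```text
gouge_grip top 0.94 [232.9, 300.2] [0.197  0.3001 0.013 ]
gouge_grip top 0.74 [399.6, 228.5] [ 0.4197 -0.1976  0.013 ]
gouge_grip top 0.62 [439.8, 301.9] [ 0.2    -0.3188  0.013 ]
gouge_grip top 0.54 [282.4, 172.1] [0.5883 0.1629 0.013 ]
gouge_grip scene 0.85 [299.7, 189.7] [ 0.4279 -0.1817  0.013 ]
gouge_grip scene 0.75 [311.9, 158.2] [ 0.2004 -0.3159  0.013 ]
gouge_grip scene 0.66 [283.2, 193.1] [ 0.4885 -0.213   0.013 ]
gouge_grip scene 0.59 [438.4, 209.0] [0.1862 0.2996 0.013 ]
gouge_tip top 0.68 [187.5, 315.4] [0.1483 0.4355 0.013 ]
gouge_tip top 0.61 [388.8, 290.2] [ 0.234  -0.1645  0.013 ]
gouge_tip top 0.56 [350.0, 240.9] [ 0.38  -0.047  0.013]
gouge_tip scene 0.91 [471.1, 216.9] [0.1514 0.4187 0.013 ]
gouge_tip scene 0.49 [333.8, 196.5] [ 0.3781 -0.0503  0.013 ]
gouge_butt top 0.85 [468.8, 308.6] [ 0.1799 -0.4077  0.013 ]
gouge_butt top 0.63 [262.1, 292.8] [0.2209 0.2134 0.013 ]
gouge_butt scene 0.9 [411.3, 204.1] [0.2255 0.2041 0.013 ]
gouge_butt scene 0.76 [296.3, 149.0] [ 0.181  -0.4258  0.013 ]
gouge_butt scene 0.64 [275.9, 180.4] [ 0.4387 -0.3014  0.013 ]
gouge_butt sce
[... 1392 characters left out ...]
andle scene 0.83 [284.3, 192.5] [ 0.5265 -0.1694  0.052 ]
slide_pointer top 0.83 [367.1, 138.4] [ 0.6967 -0.0969  0.026 ]
slide_pointer top 0.65 [494.2, 177.6] [ 0.5808 -0.4944  0.026 ]
slide_pointer scene 0.67 [264.9, 225.5] [ 0.697  -0.1011  0.026 ]
mark top 0.51 [367.3, 160.1] [ 0.6277 -0.0975  0.026 ]
mark top 0.35 [363.7, 139.8] [ 0.692  -0.0863  0.026 ]
wax_tin top 0.56 [339.6, 120.4] [ 0.7616 -0.012   0.    ]
wax_tin scene 0.82 [268.0, 254.3] [ 0.7794 -0.005   0.    ]
wax_tin scene 0.52 [215.5, 179.3] [ 0.5809 -0.5104  0.    ]
glue top 0.86 [194.1, 154.4] [0.6438 0.4446 0.    ]
glue top 0.18 [392.6, 178.2] [ 0.5777 -0.179   0.    ]
glue scene 0.92 [405.1, 293.4] [0.6414 0.4388 0.    ]
```

View pics/c1.png

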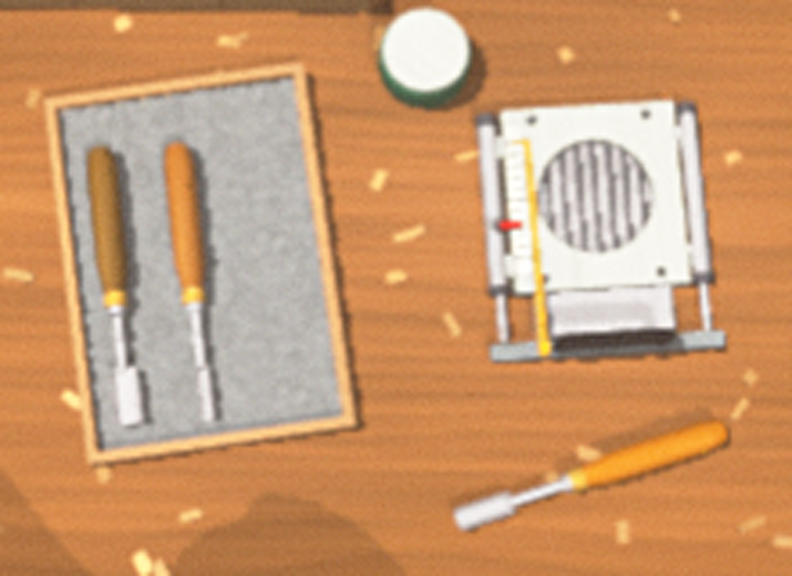

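```bash
python3 - <<'E'
from h import *
np.set_printoptions(precision=4,suppress=True)
s=snapshot("top");s2=snapshot("scene")
C=lambda x,y:(225+(x+.5)/3.6-.5,100+(y+.5)/3.6-.5)
T=[atz(s,C(*p),.02)[:2] for p in((47,103),(300,66),(355,422),(92,462))]
TL,TR,BR,BL=T; c=sum(T)/4
print("tray",T,c); ux=(TL-BL+TR-BR);print(np.linalg.norm(TL-BL),np.linalg.norm(TL-TR)); ux/=np.linalg.norm(ux); th=np.arctan2(ux[1],ux[0]); uy0=(TL-TR+BL-BR);print("th",np.degrees(th),np.degrees(np.arctan2(-uy0[0],uy0[1])))
uy=np.array([-ux[1],ux[0]])
def tf(P): d=P[:2]-c; return d@ux,d@uy
for n,b,t,zb in (("a",(99,152),(132,420),.0215),("b",(178,146),(208,416),.0215)):
    for nm,p,z in(("butt",b,.0215),("tip",t,.02)):print(n,nm,tf(atz(s,C(*p),z)))
b=atz(s,C(728,433),.013);t=atz(s,C(457,520),.013);d=(t-b)[:2];print("gouge",b,t,np.linalg.norm(d),np.degrees(np.arctan2(d[1],d[0])), "grip",b[:2]+d*95/240)
# gate
for nm,p,z in(("pt",(524,141),.026),("mark",(508,226),.026),("crossL",(492,352),.02),("crossR",(725,340),.02),("hl",(502,108),.022),("hr",(675,102),.022),("bl",(512,290),.022),("br",(690,285),.022)): print(nm,atz(s,C(*p),z))
crop(s,350,120,90,80,8,"pics/c2.png"); crop(s2,220,165,130,80,6,"pics/c3.png")
E
```

```text
tray [array([0.7246, 0.3066]), array([0.7612, 0.0878]), array([0.4509, 0.0349]), array([0.4135, 0.2545])] [0.5875 0.1709]
0.3154411067272704 0.2218804784699857
th 9.584379857009216 9.585679533437427
a butt (np.float64(0.10661220643640974), np.float64(0.07139751677892474))
a tip (np.float64(-0.1276447000778981), np.float64(0.07346858138427892))
b butt (np.float64(0.10150333321041638), np.float64(0.003308294537933182))
b tip (np.float64(-0.13385023138765284), np.float64(0.009812868397809175))
gouge [ 0.4471 -0.2818  0.013 ] [ 0.3705 -0.0518  0.013 ] 0.2424742487458083 108.43241606569363 grip [ 0.4168 -0.1908]
pt [ 0.6956 -0.1065  0.026 ]
mark [ 0.6203 -0.0927  0.026 ]
crossL [ 0.5123 -0.0799  0.02  ]
crossR [ 0.526 -0.279  0.02 ]
hl [ 0.726  -0.0878  0.022 ]
hr [ 0.7349 -0.2389  0.022 ]
bl [ 0.5656 -0.0966  0.022 ]
br [ 0.5727 -0.2492  0.022 ]
```

View pics/c2.png

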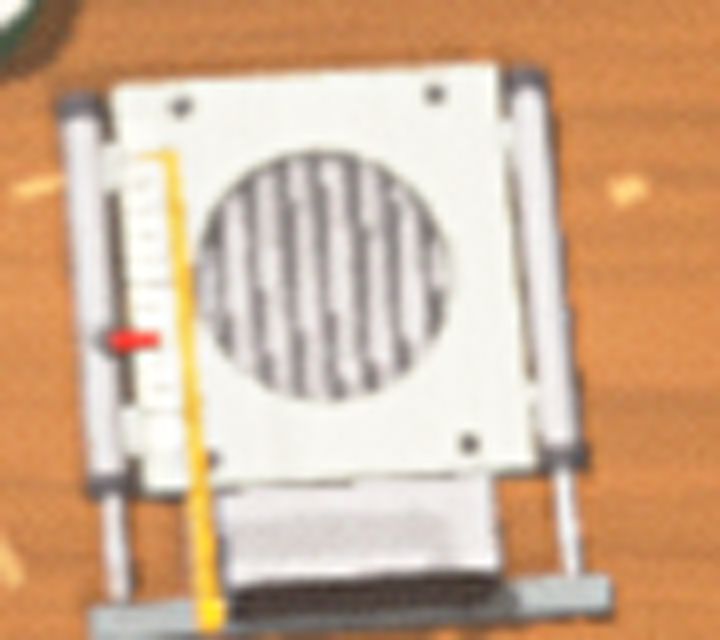

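View pics/c3.png

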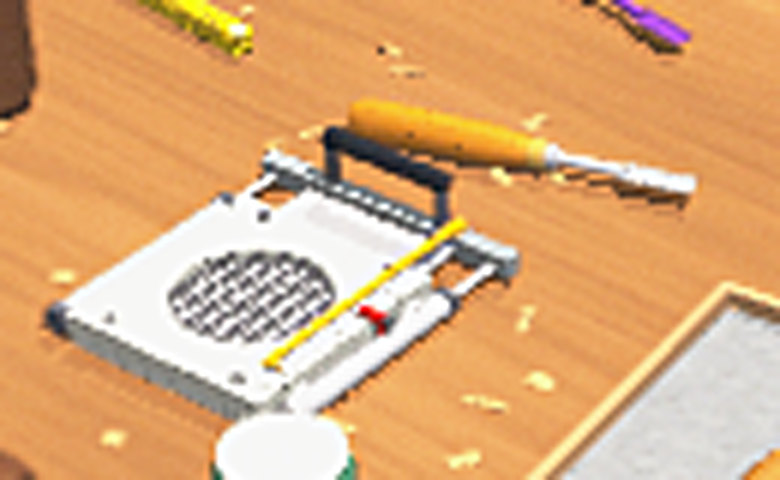

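```bash
cat >> h.py <<'E'
def down(jaw_deg):
    a=np.radians(jaw_deg); x=np.array([np.cos(a),np.sin(a),0]); y=np.array([0,0,-1.]); return R.from_matrix(np.column_stack([x,y,np.cross(x,y)]))
def go(p,jaw_deg):
    s=get_state(); q=s["orientation"]; r=R.from_quat([q[1],q[2],q[3],q[0]])
    d=r.inv().apply(np.array(p)-s["eef_pos"])*100
    w=np.degrees((r.inv()*down(jaw_deg)).as_rotvec())
    print("t",round(s["time"],2),"pos",s["eef_pos"].round(4),"F",s["force"].round(1),"gap",round(s["finger_gap"],4)); print("shift",d.round(2),"turn",w.round(2),"rows",np.linalg.norm(d)/4.17,np.linalg.norm(w)/7.16)
E
python3 -c "
from h import *
go((.47,.2,.2),18.4)
s2=snapshot('scene')
for p in((268,362),(373,318)): print(atz(s2,(220+p[0]/6,165+p[1]/6),.026))
"
```

```text
t 1.5 pos [0.1888 0.622  0.2313] F [-0.  -0.1  0. ] gap 0.0854
shift [-32.21   3.13 -39.16] turn [-0.   54.71 -0.  ] rows 12.182902457896844 7.641298838048589
[ 0.69681268 -0.10237949  0.026     ]
[ 0.62484311 -0.08722755  0.026     ]
```

Emit:
arm_command:
  commands: [1, -3.2, 0.3, -3.9, 0, 7, 0, 1, -6.4, 0.6, -7.8, 0, 14, 0, 1, -9.6, 0.9, -11.7, 0, 21, 0, 1, -12.8, 1.2, -15.6, 0, 28, 0, 1, -16, 1.5, -19.5, 0, 35, 0]

```text
time: 1.97
eef_pos: [0.3049, 0.4474, 0.2189]
orientation: [0.669, -0.669, -0.229, 0.229]
force: [1.5, 0.2, 0.5]
finger_gap: 0.0857
```

```bash
python3 -c "
from h import *
go((.47,.2,.2),18.4)"
```

```text
t 1.97 pos [0.3049 0.4474 0.2189] F [1.5 0.2 0.5] gap 0.0857
shift [ -2.12   1.89 -29.67] turn [-1.00e-02  1.94e+01  2.00e-02] rows 7.147190702395337 2.708825493812401
```

Emit:
arm_command:
  commands: [1, -0.3, 0.4, -4, 0, 7, 0, 1, -0.7, 0.8, -8, 0, 14, 0, 1, -1, 1.2, -12, 0, 19.4, 0, 1, -1.3, 1.6, -16, 0, 19.4, 0, 1, -1.6, 1.8, -20, 0, 19.4, 0]

```text
time: 2.38
eef_pos: [0.4158, 0.28, 0.2008]
orientation: [0.698, -0.698, -0.115, 0.115]
force: [0.3, 0.7, -0.1]
finger_gap: 0.0852
```

```bash
python3 -c "
from h import *
go((.4168,-.1908,.10),18.4)"
```

```text
t 2.38 pos [0.4158 0.28   0.2008] F [ 0.3  0.7 -0.1] gap 0.0852
shift [-14.98  10.07 -44.63] turn [-0.    0.27  0.01] rows 11.54628002258076 0.03820825136535549
```

Emit:
arm_command:
  commands: [1, -0.5, 0.5, -4, 0, 0, 0, 1, -1, 1, -8, 0, 0, 0, 1, -1.5, 1.5, -12, 0, 0, 0, 1, -2.1, 2, -16, 0, 0, 0, 1, -2.6, 2.5, -20, 0, 0, 0]

```text
time: 2.8
eef_pos: [0.4547, 0.0821, 0.1759]
orientation: [-0.698, 0.698, 0.115, -0.115]
force: [0.7, -0.2, -0.1]
finger_gap: 0.0851
```

```bash
python3 -c "
from h import *
go((.4168,-.1908,.10),18.4)"
```

```text
t 2.8 pos [0.4547 0.0821 0.1759] F [ 0.7 -0.2 -0.1] gap 0.0851
shift [-12.35   7.59 -24.63] turn [0.01 0.32 0.03] rows 6.853945578010411 0.04487631744264159
```

Emit:
arm_command:
  commands: [1, -1.5, 0.5, -3.8, 0, 0, 0, 1, -3, 1.5, -7.6, 0, 0, 0, 1, -5, 2.5, -11.2, 0, 0, 0, 1, -7, 3.5, -14.6, 0, 0, 0, 1, -9, 4.5, -18, 0, 0, 0]

```text
time: 3.22
eef_pos: [0.4267, -0.1173, 0.1307]
orientation: [-0.698, 0.698, 0.115, -0.115]
force: [0.8, 0.6, 0.2]
finger_gap: 0.0856
```

Emit:
arm_command:
  commands: [1, -1, 0.5, -2, 0, 0, 0, 1, -1.5, 0.7, -3, 0, 0, 0, 1, -1.5, 0.7, -3, 0, 0, 0, 1, -1.5, 0.7, -3, 0, 0, 0]

```text
time: 3.55
eef_pos: [0.4227, -0.1485, 0.124]
orientation: [0.698, -0.698, -0.114, 0.114]
force: [0.7, 0.2, 0.2]
finger_gap: 0.0853
```

```bash
python3 -c "
from h import *
go((.4168,-.1908,.10),18.4)
s=snapshot('scene');crop(s,220,120,160,120,5,'pics/d1.png')
s=snapshot('top');crop(s,320,160,160,120,5,'pics/d2.png')
go((.4168,-.1908,.10),18.4)"
```

```text
t 3.55 pos [ 0.4227 -0.1485  0.124 ] F [0.7 0.2 0.2] gap 0.0853
shift [-1.91  2.4  -3.82] turn [-0.01  0.23  0.  ] rows 1.1744086082008973 0.03153445410450824
t 3.65 pos [ 0.423  -0.1476  0.1242] F [0.6 0.  0.7] gap 0.0855
shift [-1.97  2.42 -3.89] turn [0.   0.35 0.02] rows 1.1956940927328765 0.049045179574387185
```

View pics/d1.png

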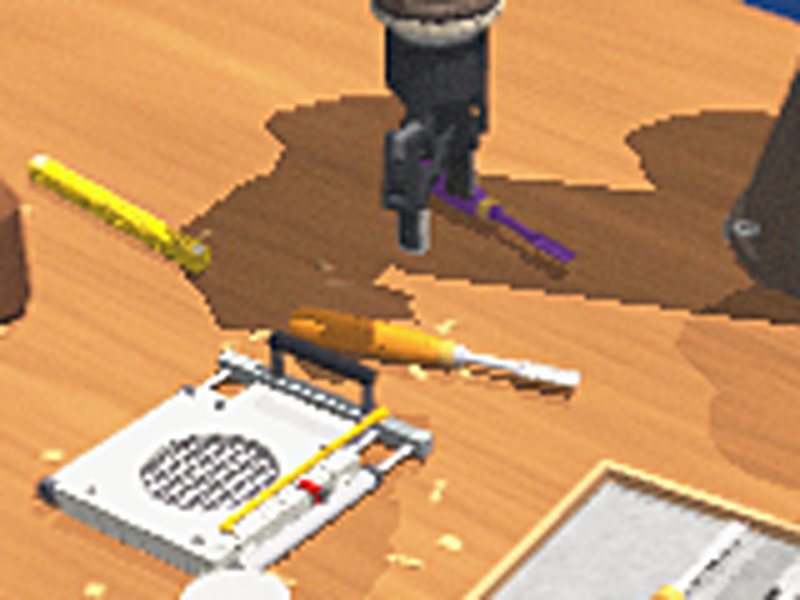

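View pics/d2.png

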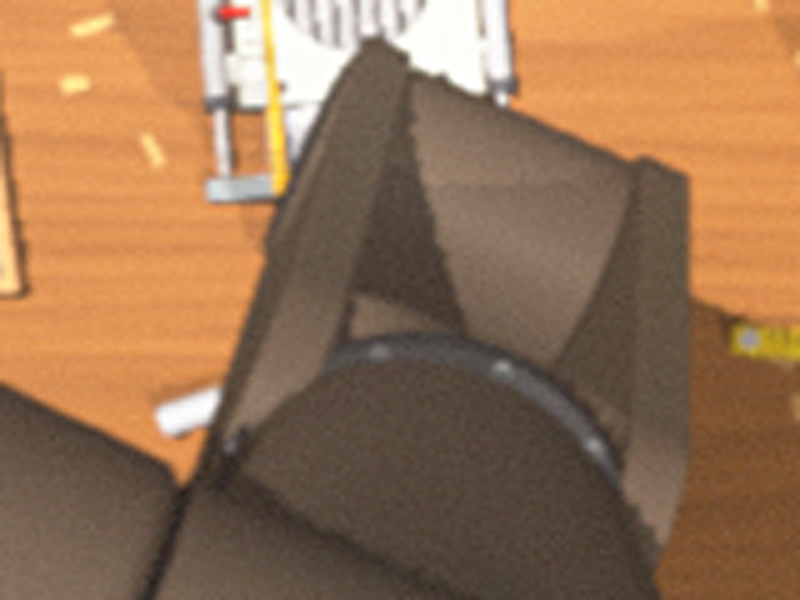

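Emit:
arm_command:
  commands: [1, -1, 1, -2, 0, 0.3, 0, 1, -1.95, 2.5, -3.85, 0, 0.3, 0, 1, -1.95, 5, -3.85, 0, 0.3, 0, 1, -1.95, 7.4, -3.85, 0, 0.3, 0, 1, -1.95, 7.4, -3.85, 0, 0.3, 0]

```text
time: 4.07
eef_pos: [0.4153, -0.1895, 0.0474]
orientation: [0.699, -0.697, -0.112, 0.115]
force: [-3.0, 0.7, -0.2]
finger_gap: 0.0852
```

```bash
python3 -c "
from h import *
go((.4168,-.1908,.004),18.4)
s=snapshot('scene');crop(s,240,140,120,90,6.5,'pics/d3.png')
go((.4168,-.1908,.004),18.4)"
```

```text
t 4.07 pos [ 0.4153 -0.1895  0.0474] F [-3.   0.7 -0.2] gap 0.0852
shift [ 0.12  4.34 -0.18] turn [-0.17  0.08 -0.16] rows 1.0408801925240856 0.03448553534217404
t 4.12 pos [ 0.4157 -0.1897  0.0489] F [-0.  -0.7 -0.2] gap 0.0853
shift [ 0.08  4.49 -0.15] turn [-0.15  0.09 -0.14] rows 1.0777181668478382 0.03160364376277123
```

View pics/d3.png

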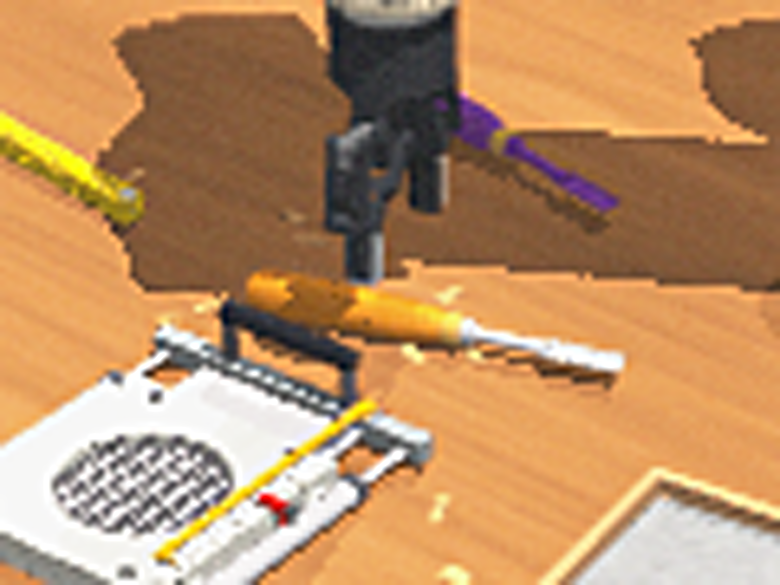

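```bash
python3 -c "
from h import *
s=snapshot('scene')
g=np.array([.4168,-.1908,.013]);d=np.array([np.cos(np.radians(108.43)),np.sin(np.radians(108.43)),0])
P=[g-d*.095,g,g+d*.035,g+d*.145]
j=np.array([.949,.316,0]); t=get_state()['eef_pos']; 
P+= [t+j*.05+[0,0,.013],t-j*.05+[0,0,.013]]
print((proj(s,P)-[240,140])*6.5)
"
```

```text
[[247.81791526 279.00461692]
 [389.16242432 310.53214507]
 [442.35283558 322.40254883]
 [613.37524519 360.59154814]
 [355.42957117 279.44364373]
 [422.73652681 201.2192047 ]]
```

Emit:
arm_command:
  commands: [1, 0.1, 1.5, -0.1, 0, 0, 0, 1, 0.1, 3, -0.1, 0, 0, 0, 1, 0.1, 4.4, -0.1, 0, 0, 0, 1, 0.1, 4.4, -0.1, 0, 0, 0]

```text
time: 4.5
eef_pos: [0.418, -0.1912, 0.0058]
orientation: [0.698, -0.698, -0.113, 0.114]
force: [-2.3, 1.6, 0.5]
finger_gap: 0.0853
```

Emit:
arm_command:
  commands: [0.3, 0, 0, 0, 0, 0, 0, 0, 0, 0, 0, 0, 0, 0, 0, 0, 0, 0, 0, 0, 0, 0, 0, 0, 0, 0, 0, 0, 0, 0, 0, 0, 0, 0, 0]

```text
time: 4.92
eef_pos: [0.4183, -0.1921, 0.0067]
orientation: [-0.698, 0.698, 0.113, -0.113]
force: [-1.6, 0.1, 17.2]
finger_gap: 0.0257
```

Emit:
arm_command:
  commands: [0, 0, 0, 0, 0, 0, 0, 0, 0, 0, 0, 0, 0, 0, 0, 0, 0, 0, 0, 0, 0, 0, 0, 0, 0, 0, 0, 0]

```text
time: 5.25
eef_pos: [0.4183, -0.1922, 0.0069]
orientation: [-0.698, 0.698, 0.114, -0.113]
force: [-0.6, 2.9, 21.2]
finger_gap: 0.0246
```

```bash
python3 -c "
from h import *
go((.4168,-.1908,.004),18.4)
s=snapshot('scene');crop(s,240,140,120,90,6.5,'pics/d4.png')"
```

```text
t 5.25 pos [ 0.4183 -0.1922  0.0069] F [-0.6  2.9 21.2] gap 0.0246
shift [-0.1   0.29  0.18] turn [0.06 0.02 0.06] rows 0.08506285141924845 0.012432488587178759
```

View pics/d4.png

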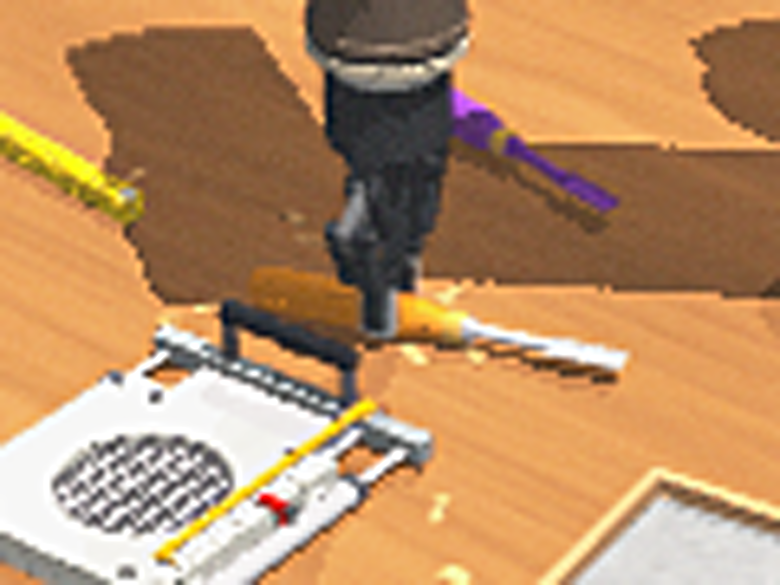

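Emit:
arm_command:
  commands: [0, 0, -1, 0, 0, 0, 0, 0, 0, -3, 0, 0, 0, 0, 0, 0, -6, 0, 0, 0, 0, 0, 0, -9, 0, 0, 0, 0, 0, 0, -11, 0, 0, 0, 0]

```text
time: 5.72
eef_pos: [0.418, -0.1921, 0.1186]
orientation: [-0.698, 0.698, 0.113, -0.113]
force: [0.9, -0.5, -2.0]
finger_gap: 0.0242
```

```bash
python3 -c "
from h import *
go((.6164,.12,.12),99.58)
s=snapshot('scene');crop(s,240,120,120,90,6.5,'pics/d5.png')"
```

```text
t 5.72 pos [ 0.418  -0.1921  0.1186] F [ 0.9 -0.5 -2. ] gap 0.0242
shift [28.68 -0.14 23.35] turn [  0.09 -81.18   0.  ] rows 8.868945075292089 11.337776699674038
```

View pics/d5.png

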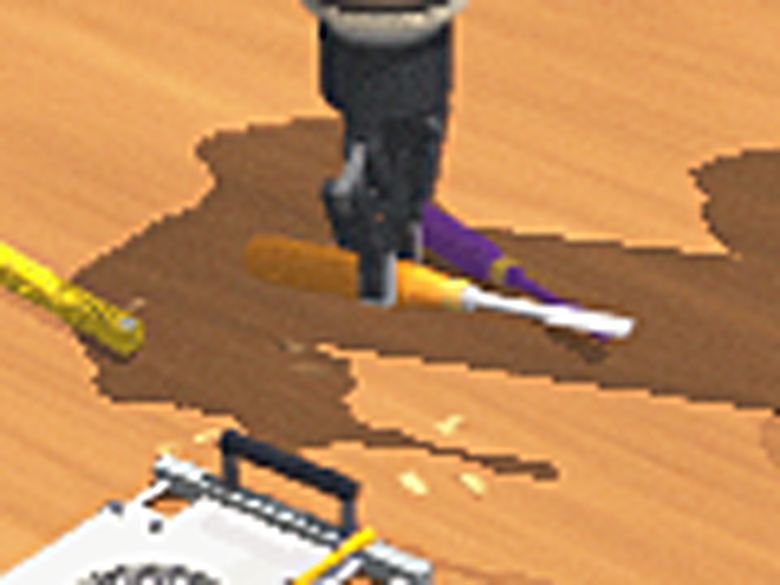

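Emit:
arm_command:
  commands: [0, 1.5, 0, 1.5, 0, -6, 0, 0, 4, 0, 3.5, 0, -13, 0, 0, 7, 0, 6, 0, -20, 0, 0, 10, 0, 8.5, 0, -27, 0, 0, 13, 0, 11, 0, -34, 0]

```text
time: 6.18
eef_pos: [0.5068, -0.045, 0.1163]
orientation: [-0.634, 0.634, 0.314, -0.314]
force: [0.8, -1.4, -0.6]
finger_gap: 0.0244
```

```bash
python3 -c "
from h import *
go((.6164,.12,.12),99.58)"
```

```text
t 6.18 pos [ 0.5068 -0.045   0.1163] F [ 0.8 -1.4 -0.6] gap 0.0244
shift [19.77 -0.37  1.28] turn [ 1.000e-02 -4.687e+01 -0.000e+00] rows 4.750969912974917 6.5467096495046855
```

Emit:
arm_command:
  commands: [0, 3, -0.1, 0.2, 0, -7, 0, 0, 6, -0.2, 0.4, 0, -14, 0, 0, 9.5, -0.3, 0.6, 0, -21, 0, 0, 13, -0.4, 0.8, 0, -28, 0, 0, 16, -0.4, 1, 0, -35, 0]

```text
time: 6.6
eef_pos: [0.597, 0.0884, 0.1204]
orientation: [-0.51, 0.51, 0.49, -0.49]
force: [-0.2, 0.3, -1.4]
finger_gap: 0.0245
```

Emit:
arm_command:
  commands: [0, 0, 0, 0, 0, -6, 0, 0, 0, 0, 0, 0, -10, 0, 0, 0, 0, 0, 0, -10, 0, 0, 0, 0, 0, 0, -10, 0]

```text
time: 6.93
eef_pos: [0.5957, 0.0863, 0.1199]
orientation: [0.467, -0.467, -0.531, 0.531]
force: [-0.3, -0.0, -0.8]
finger_gap: 0.0242
```

```bash
python3 -c "
from h import *
go((.6164,.12,.12),99.58)
s=snapshot('scene');crop(s,270,170,160,120,5,'pics/d6.png')
s=snapshot('top');crop(s,225,100,160,130,4.5,'pics/d7.png')
go((.6164,.12,.12),99.58)"
```

```text
t 6.93 pos [0.5957 0.0863 0.1199] F [-0.3 -0.  -0.8] gap 0.0242
shift [ 3.08 -0.01 -2.48] turn [-0.03 -2.31 -0.  ] rows 0.9480624116724466 0.32275609257589943
t 7.03 pos [0.5958 0.0861 0.12  ] F [ 0.   0.1 -1.2] gap 0.0242
shift [ 3.11  0.   -2.47] turn [-0.01 -2.35  0.  ] rows 0.9519962925096171 0.32806102159507067
```

View pics/d6.png

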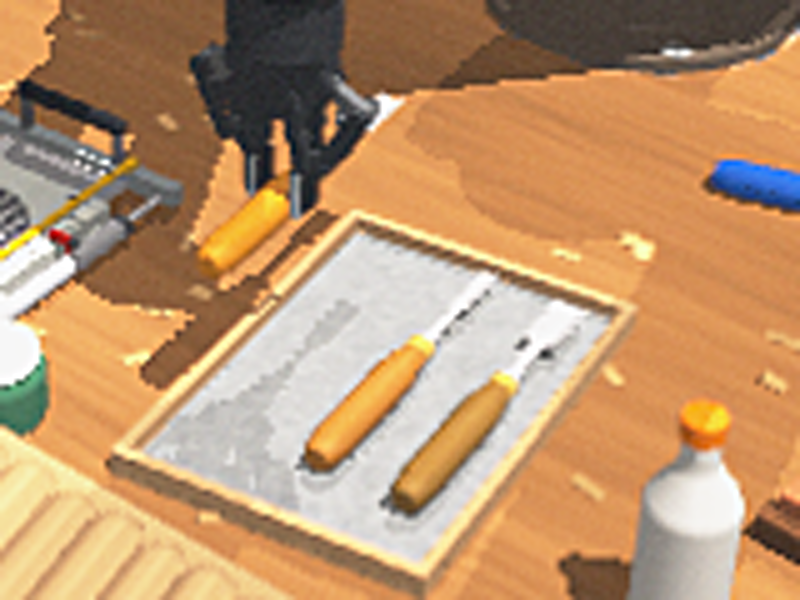

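View pics/d7.png

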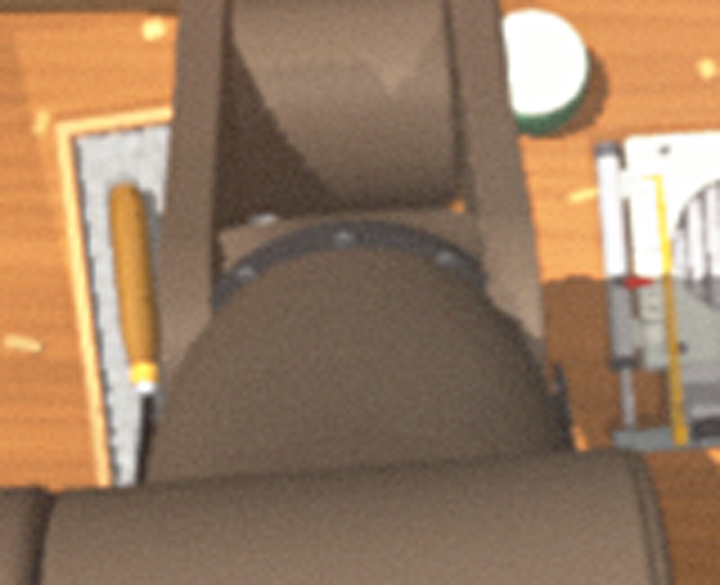

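Emit:
arm_command:
  commands: [0, 1.5, 0, -1.2, 0, -2.3, 0, 0, 3.1, 0, -2.5, 0, -2.3, 0, 0, 3.1, 3, -2.5, 0, -2.3, 0, 0, 3.1, 6, -2.5, 0, -2.3, 0, 0, 3.1, 6, -2.5, 0, -2.3, 0]

```text
time: 7.45
eef_pos: [0.6137, 0.1197, 0.0555]
orientation: [0.458, -0.455, -0.538, 0.542]
force: [-3.2, -0.1, -2.5]
finger_gap: 0.0239
```

```bash
python3 -c "
from h import *
go((.6164,.12,.0165),99.58)
s=snapshot('scene');crop(s,270,170,160,120,5,'pics/d8.png')
go((.6164,.12,.0165),99.58)"
```

```text
t 7.45 pos [0.6137 0.1197 0.0555] F [-3.2 -0.1 -2.5] gap 0.0239
shift [-0.02  3.9  -0.29] turn [-0.38  0.01  0.01] rows 0.9372128710956167 0.05361637610470647
t 7.5 pos [0.6146 0.1197 0.0578] F [ 0.5 -0.3 -1.4] gap 0.0245
shift [-0.    4.13 -0.21] turn [-0.31  0.02  0.01] rows 0.9910646141337217 0.04312396226626398
```

View pics/d8.png

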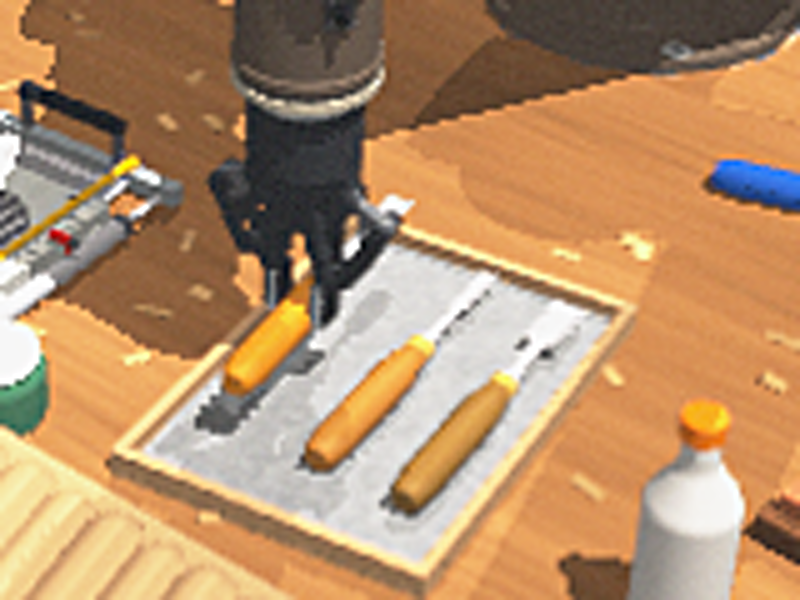

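Emit:
arm_command:
  commands: [0, 0, 1, 0, 0, 0, 0, 0, 0, 2, 0, 0, 0, 0, 0, 0, 3, 0, 0, 0, 0, 0, 0, 3.8, 0, 0, 0, 0, 0, 0, 3.8, 0, 0, 0, 0]

```text
time: 7.92
eef_pos: [0.616, 0.1201, 0.0205]
orientation: [0.456, -0.456, -0.54, 0.541]
force: [-1.0, 0.5, -1.0]
finger_gap: 0.0243
```

Emit:
arm_command:
  commands: [0, 0, 0, 0, 0, 0, 0, 0, 0, 0, 0, 0, 0, 0, 0, 0, 0, 0, 0, 0, 0]

```text
time: 8.17
eef_pos: [0.6172, 0.1204, 0.0225]
orientation: [-0.456, 0.456, 0.541, -0.54]
force: [-0.6, 0.7, -1.7]
finger_gap: 0.0243
```

Emit:
arm_command:
  commands: [0, 0, 0.3, 0, 0, 0, 0, 0, 0, 0.6, 0, 0, 0, 0, 0, 0, 0.6, 0, 0, 0, 0, 0, 0, 0.6, 0, 0, 0, 0]

```text
time: 8.5
eef_pos: [0.6168, 0.1203, 0.0158]
orientation: [0.456, -0.456, -0.54, 0.541]
force: [0.6, 1.1, -0.8]
finger_gap: 0.0241
```

Emit:
arm_command:
  commands: [0, 0, 0.15, 0, 0, 0, 0, 0, 0, 0.15, 0, 0, 0, 0, 0, 0, 0.15, 0, 0, 0, 0]

```text
time: 8.75
eef_pos: [0.6169, 0.1204, 0.0155]
orientation: [-0.456, 0.456, 0.541, -0.54]
force: [-5.7, -1.2, 17.9]
finger_gap: 0.0245
```

```bash
python3 -c "
from h import *
go((.6164,.12,.0155),99.58)
s=snapshot('scene');crop(s,270,170,160,120,5,'pics/d9.png')"
```

```text
t 8.75 pos [0.6169 0.1204 0.0155] F [-5.7 -1.2 17.9] gap 0.0245
shift [-0.03 -0.    0.05] turn [ 0.02  0.13 -0.  ] rows 0.01472158259571846 0.018805067339125823
```

View pics/d9.png

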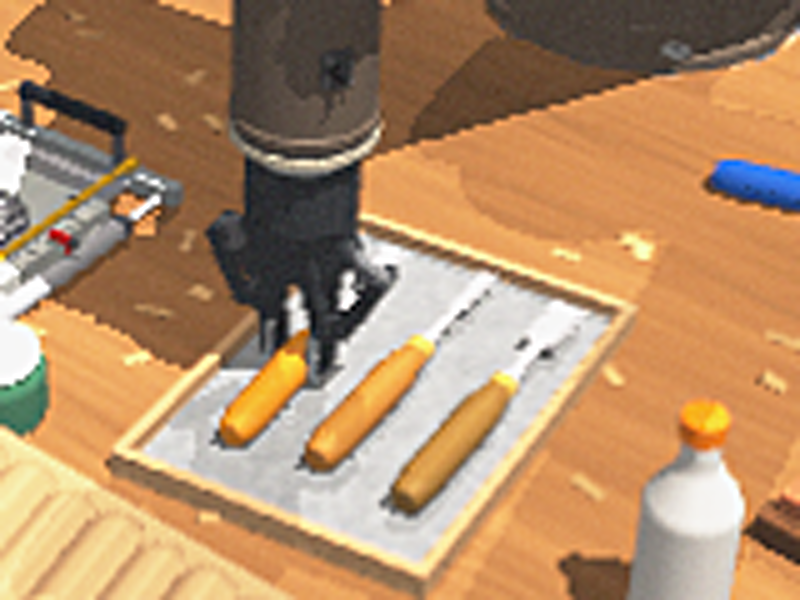

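Emit:
arm_command:
  commands: [0.4, 0, -0.1, 0, 0, 0, 0, 0.45, 0, -0.1, 0, 0, 0, 0, 0.45, 0, -0.1, 0, 0, 0, 0, 0.45, 0, -0.1, 0, 0, 0, 0, 0.45, 0, -0.1, 0, 0, 0, 0]

```text
time: 9.22
eef_pos: [0.6168, 0.1203, 0.0153]
orientation: [0.456, -0.456, -0.54, 0.541]
force: [0.3, 0.5, 0.5]
finger_gap: 0.0383
```

Emit:
arm_command:
  commands: [0.45, 0, -1, 0, 0, 0, 0, 0.45, 0, -2, 0, 0, 0, 0, 0.45, 0, -4, 0, 0, 0, 0, 0.45, 0, -7, 0, 0, 0, 0, 0.45, 0, -10, 0, 0, 0, 0]

```text
time: 9.63
eef_pos: [0.6164, 0.1203, 0.117]
orientation: [0.456, -0.456, -0.54, 0.541]
force: [1.3, -0.3, 0.1]
finger_gap: 0.0385
```

```bash
python3 -c "
from h import *
go((.54,-.176,.15),3.6)
s=snapshot('scene');crop(s,270,170,160,120,5,'pics/e1.png')"
```

```text
t 9.63 pos [0.6164 0.1203 0.117 ] F [ 1.3 -0.3  0.1] gap 0.0385
shift [-27.92  -3.29  12.53] turn [-4.000e-02  9.611e+01 -4.000e-02] rows 7.380046738223386 13.42337451098645
```

View pics/e1.png

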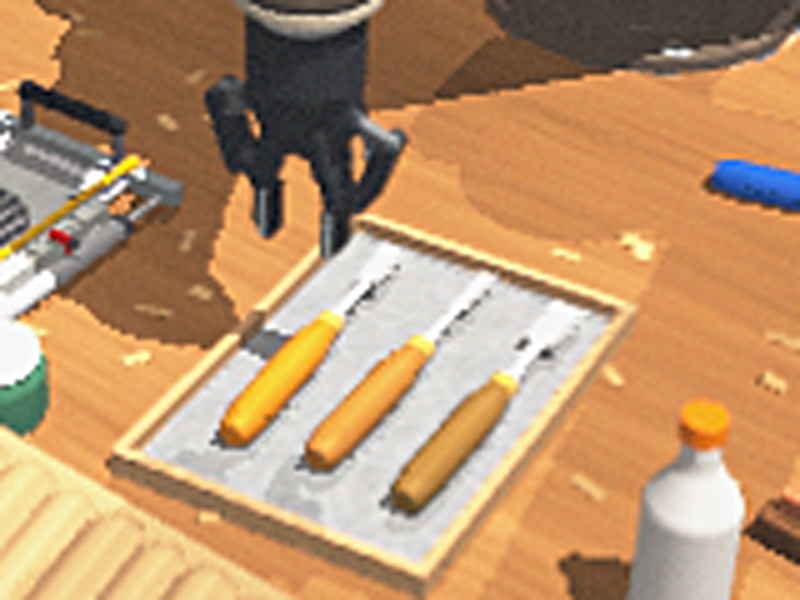

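Emit:
arm_command:
  commands: [0.6, -2, -1, 1, 0, 7, 0, 0.8, -5, -2, 2.3, 0, 14, 0, 0.9, -8.5, -3, 3.9, 0, 21, 0, 1, -12, -3.3, 5.4, 0, 28, 0, 1, -15.5, -3.3, 7, 0, 35, 0]

```text
time: 10.1
eef_pos: [0.5743, -0.0456, 0.1506]
orientation: [-0.598, 0.599, 0.378, -0.376]
force: [0.1, -0.2, -0.2]
finger_gap: 0.0851
```

```bash
python3 -c "
from h import *
go((.52,-.176,.15),3.6)"
```

```text
t 10.1 pos [ 0.5743 -0.0456  0.1506] F [ 0.1 -0.2 -0.2] gap 0.0851
shift [-14.11   0.04  -0.73] turn [ 0.12 60.81  0.14] rows 3.3873212997775957 8.49278565294924
```

Emit:
arm_command:
  commands: [1, -2.5, 0, 0, 0, 7, 0, 1, -5, 0, -0.2, 0, 14, 0, 1, -7.5, 0, -0.4, 0, 21, 0, 1, -10, 0, -0.5, 0, 28, 0, 1, -11.5, 0, -0.6, 0, 35, 0]

```text
time: 10.52
eef_pos: [0.5295, -0.1528, 0.1495]
orientation: [-0.684, 0.684, 0.179, -0.179]
force: [0.4, -0.3, 0.2]
finger_gap: 0.0854
```

Emit:
arm_command:
  commands: [1, 0, 0, 0, 0, 7, 0, 1, 0, 0, 0, 0, 14, 0, 1, 0, 0, 0, 0, 21, 0, 1, 0, 0, 0, 0, 25, 0, 1, 0, 0, 0, 0, 25, 0]

```text
time: 10.93
eef_pos: [0.5305, -0.151, 0.1494]
orientation: [-0.706, 0.707, 0.028, -0.027]
force: [-0.5, -0.6, -0.3]
finger_gap: 0.0851
```

```bash
python3 - <<'E'
from h import *
np.set_printoptions(precision=4,suppress=True)
s=snapshot('scene');crop(s,220,120,160,120,5,'pics/e2.png')
t=snapshot('top');crop(t,225,100,220,160,3.6,'pics/e3.png')
for n in("slide_handle","slide_pointer","mark"):
    for q in pinpoint(n,"scene")[:2]: print(n,q["score"],q["uv"],atz(s,q["uv"],.052 if n=="slide_handle" else .026))
go((.52,-.176,.15),3.6)
E
```

```text
slide_handle 0.91 [285.5, 191.6] [ 0.519  -0.1704  0.052 ]
slide_pointer 0.79 [267.9, 225.0] [ 0.688  -0.0953  0.026 ]
t 11.18 pos [ 0.5304 -0.1508  0.1487] F [-0.  -0.3 -0.8] gap 0.0851
shift [-1.25 -0.13 -2.43] turn [0.01 1.23 0.02] rows 0.6550171677551023 0.17180925083960283
```

View pics/e2.png

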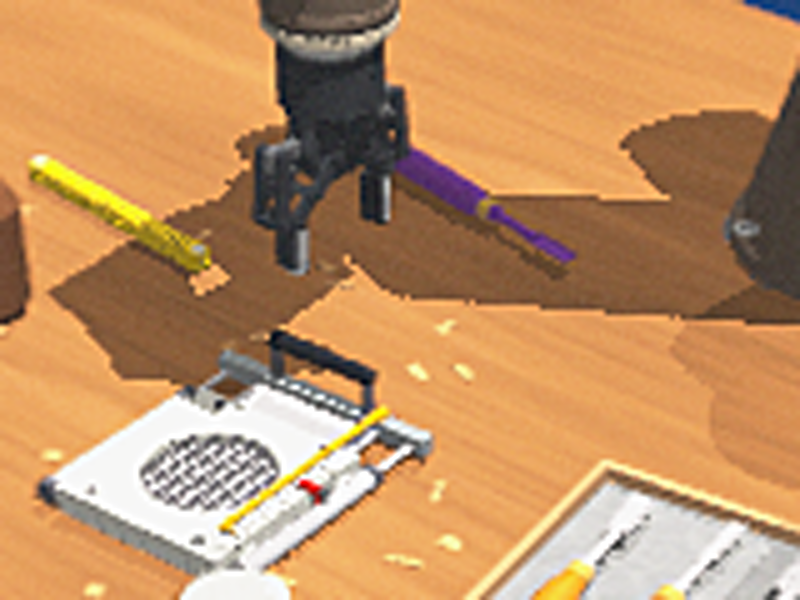

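View pics/e3.png

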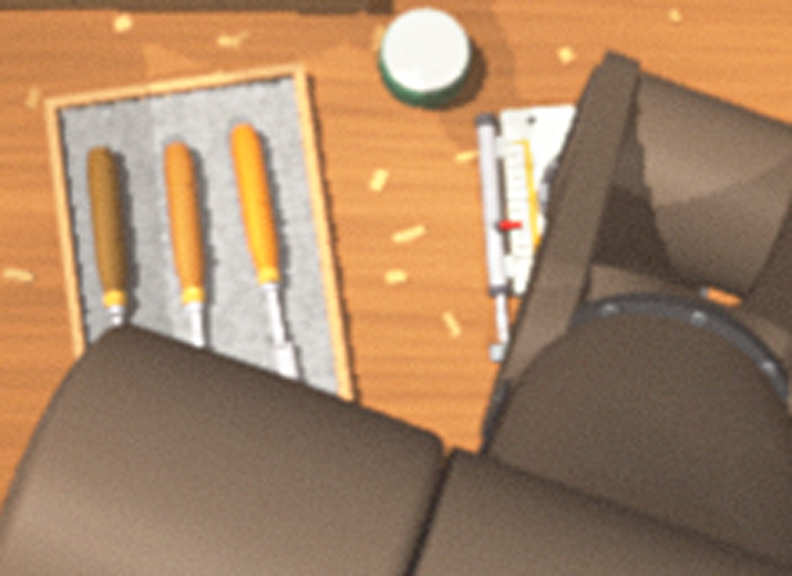

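Emit:
arm_command:
  commands: [0.6, -0.6, 2, -1.2, 0, 1.2, 0, 0.6, -1.25, 4, -2.4, 0, 1.2, 0, 0.6, -1.25, 6, -2.4, 0, 1.2, 0, 0.6, -1.25, 6, -2.4, 0, 1.2, 0, 0.6, -1.25, 6, -2.4, 0, 1.2, 0]

```text
time: 11.6
eef_pos: [0.5192, -0.1755, 0.088]
orientation: [0.707, -0.706, -0.021, 0.023]
force: [-0.3, -0.0, 0.1]
finger_gap: 0.051
```

```bash
python3 - <<'E'
from h import *
s=snapshot('scene');crop(s,240,140,120,90,6.5,'pics/e4.png')
go((.5197,-.175,.033),3.6)
E
```

```text
t 11.65 pos [ 0.52   -0.1756  0.0889] F [-0.2  0.3  0.6] gap 0.0515
shift [-0.02  5.59  0.06] turn [-0.01 -0.05 -0.02] rows 1.3397093892722074 0.007550354061619682
```

View pics/e4.png

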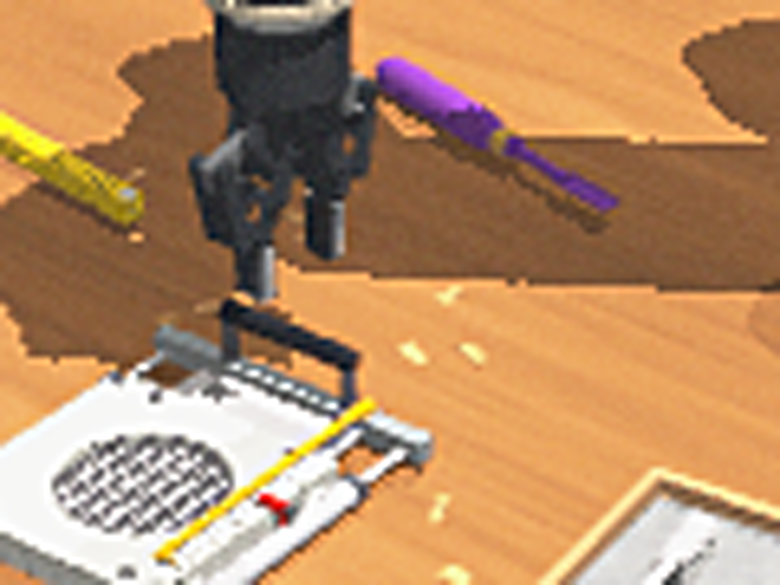

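Emit:
arm_command:
  commands: [0.6, 0, 1.5, 0, 0, 0, 0, 0.6, 0, 3, 0, 0, 0, 0, 0.6, 0, 4.5, 0, 0, 0, 0, 0.6, 0, 5.5, 0, 0, 0, 0, 0.6, 0, 5.5, 0, 0, 0, 0]

```text
time: 12.07
eef_pos: [0.5196, -0.1753, 0.0328]
orientation: [0.707, -0.707, -0.022, 0.022]
force: [0.4, 0.0, -0.6]
finger_gap: 0.0514
```

```bash
python3 - <<'E'
from h import *
s=snapshot('scene');crop(s,240,140,120,90,6.5,'pics/e5.png')
go((.5197,-.175,.033),3.6)
E
```

```text
t 12.12 pos [ 0.5199 -0.1755  0.0336] F [-0.4 -0.6  0.5] gap 0.0513
shift [-0.02  0.06  0.05] turn [-0.01 -0.06 -0.02] rows 0.019596317331393335 0.008626292605379239
```

View pics/e5.png

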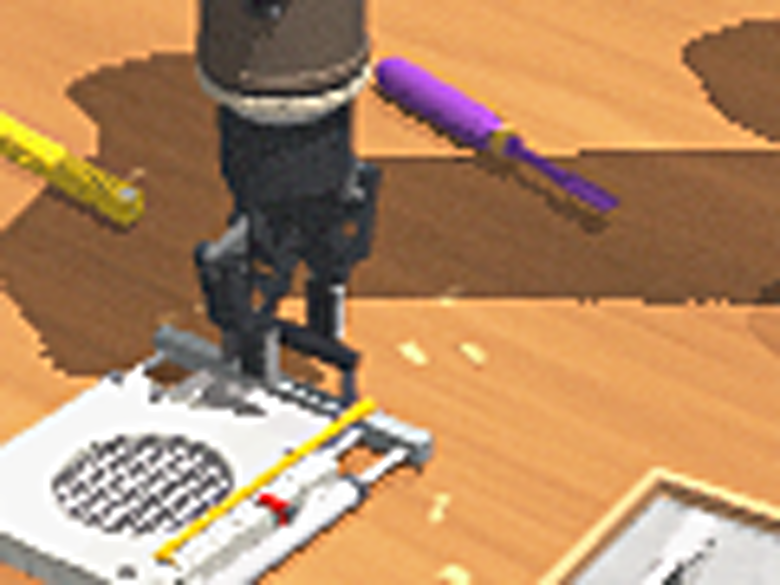

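Emit:
arm_command:
  commands: [0.6, 0, 0, 0.5, 0, 0, 0, 0.3, 0, 0, 0.5, 0, 0, 0, 0.1, 0, 0, 0.5, 0, 0, 0, 0, 0, 0, 0.5, 0, 0, 0, 0, 0, 0, 0.5, 0, 0, 0]

```text
time: 12.53
eef_pos: [0.5205, -0.1708, 0.0343]
orientation: [-0.707, 0.707, 0.022, -0.021]
force: [3.8, 6.0, 6.5]
finger_gap: 0.012
```

Emit:
arm_command:
  commands: [0, 0, 0, 0, 0, 0, 0, 0, 0, 0, 0, 0, 0, 0, 0, 0, 0, 0, 0, 0, 0]

```text
time: 12.78
eef_pos: [0.5207, -0.1708, 0.0343]
orientation: [-0.707, 0.707, 0.023, -0.021]
force: [4.1, 6.3, 6.9]
finger_gap: 0.0125
```

```bash
python3 - <<'E'
from h import *
s=snapshot('scene');crop(s,240,140,120,90,6.5,'pics/e6.png')
go((.5197,-.175,.033),3.6)
E
```

```text
t 12.83 pos [ 0.5207 -0.1708  0.0343] F [4.  6.3 7. ] gap 0.0118
shift [-0.13  0.13 -0.41] turn [ 0.04 -0.08  0.13] rows 0.10875408618593062 0.02253143179905181
```

View pics/e6.png

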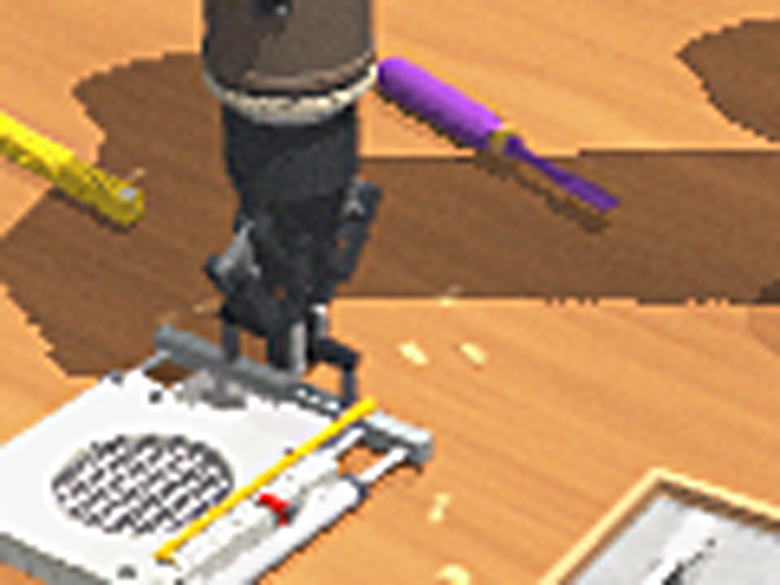

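Emit:
arm_command:
  commands: [0, -0.8, 0, 0, 0, 0, 0, 0, -2, 0, 0, 0, 0, 0, 0, -3.4, 0, 0, 0, 0, 0, 0, -4.8, 0, 0, 0, 0, 0, 0, -6, 0, 0, 0, 0]

```text
$.commands: bad value
```

Emit:
arm_command:
  commands: [0, 0, 0, 0, 0, 0, 0, 0, 0, 0, 0, 0, 0, 0, 0, 0, 0, 0, 0, 0, 0, 0, 0, 0, 0, 0, 0, 0]

```text
time: 13.17
eef_pos: [0.5208, -0.1708, 0.0343]
orientation: [-0.707, 0.707, 0.023, -0.021]
force: [4.9, 6.8, 7.2]
finger_gap: 0.012
```

```bash
python3 - <<'E'
from h import *
s=snapshot('scene');crop(s,240,160,90,68,8.5,'pics/e7.png')
t=snapshot('top');crop(t,340,120,70,80,7.5,'pics/e8.png')
go((.5197,-.175,.033),3.6)
E
```

```text
t 13.27 pos [ 0.5208 -0.1708  0.0343] F [3.9 5.9 7.5] gap 0.0119
shift [-0.13  0.13 -0.42] turn [ 0.04 -0.08  0.13] rows 0.10908236316018038 0.0222824600876404
```

View pics/e7.png

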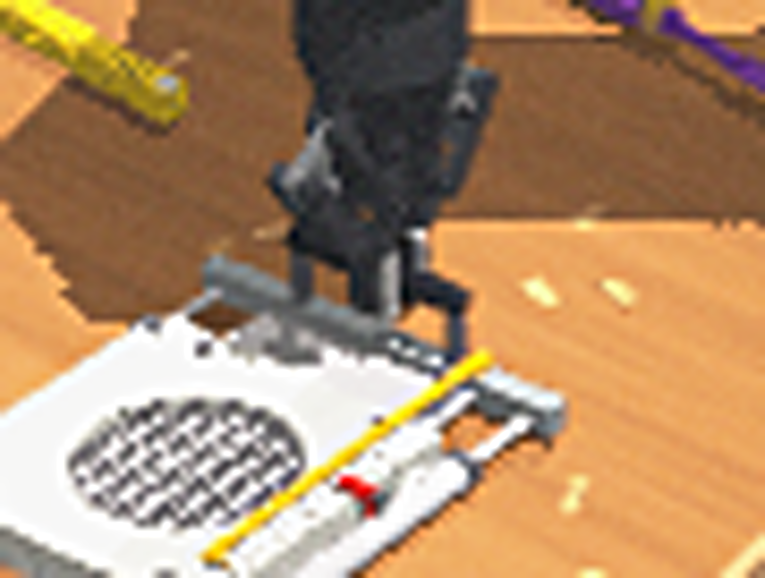

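View pics/e8.png

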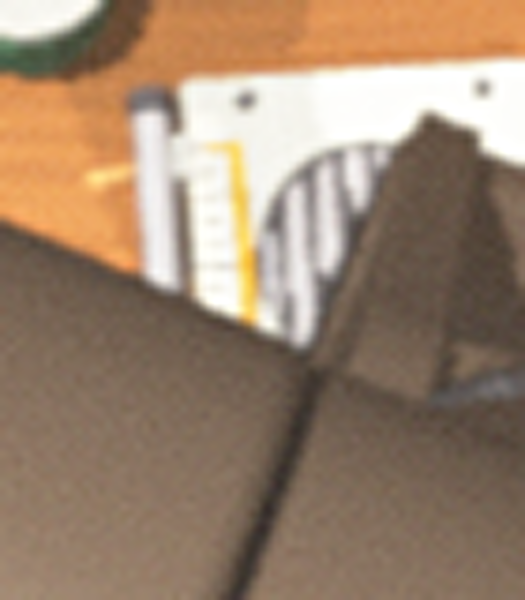

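Emit:
arm_command:
  commands: [0, -0.8, 0, 0, 0, 0, 0, 0, -2, 0, 0, 0, 0, 0, 0, -3.4, 0, 0, 0, 0, 0, 0, -4.8, 0, 0, 0, 0, 0, 0, -6, 0, 0, 0, 0, 0]

```text
time: 13.68
eef_pos: [0.4616, -0.1755, 0.0343]
orientation: [-0.706, 0.708, 0.024, -0.02]
force: [11.0, -3.1, -2.5]
finger_gap: 0.0121
```

Emit:
arm_command:
  commands: [0, 0, 0, 0, 0, 0, 0, 0, 0, 0, 0, 0, 0, 0, 0, 0, 0, 0, 0, 0, 0, 0, 0, 0, 0, 0, 0, 0]

```text
time: 14.02
eef_pos: [0.462, -0.1755, 0.0343]
orientation: [-0.706, 0.708, 0.023, -0.02]
force: [8.3, -1.3, 2.4]
finger_gap: 0.0119
```

```bash
python3 - <<'E'
from h import *
s=snapshot('scene');crop(s,240,160,90,68,8.5,'pics/f7.png')
t=snapshot('top');crop(t,340,120,70,80,7.5,'pics/f8.png')
go((.5197,-.175,.033),3.6)
pt=tri(t,(350+165/8,120+155/8),s,(240+208/8.5,160+555/8.5));m=tri(t,(350+138/8,120+340/8),s,(240+358/8.5,160+492/8.5))
print(pt,m)
E
```

```text
t 14.12 pos [ 0.4621 -0.1755  0.0343] F [ 8.2 -1.7  1.9] gap 0.012
shift [ 5.75  0.16 -0.3 ] turn [ 0.13 -0.08  0.25] rows 1.3818492381279741 0.041534044094384354
[ 0.69420439 -0.10746728  0.02255958] [ 0.61984143 -0.09585594  0.02051216]
```

View pics/f7.png

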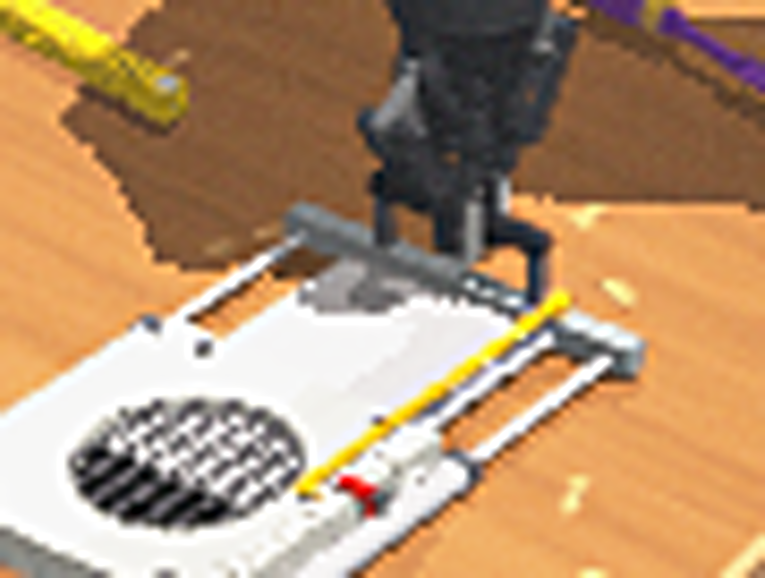

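View pics/f8.png

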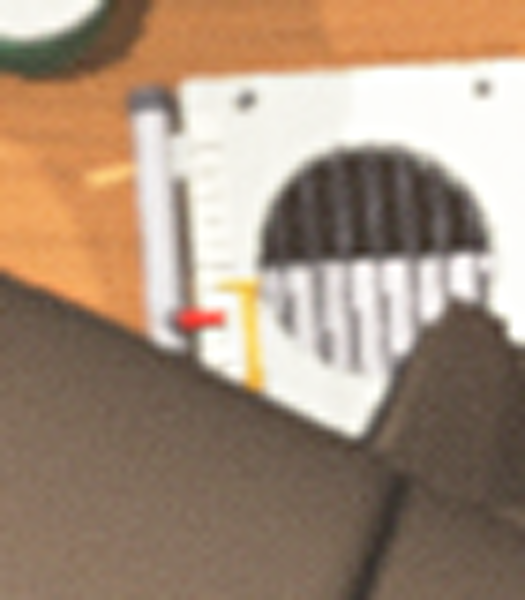

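```bash
python3 - <<'E'
from h import *
t=snapshot('top'); im=t["image"].astype(float)
r,g,b=im[...,0],im[...,1],im[...,2]
print("yellow sat (g-b)");print((g-b)[154:172,366:378].astype(int))
print("red (r-g)");print((r-g)[157:168,360:374].astype(int))
red=np.clip(r-g-60,0,None)[157:168,362:372]
yy,xx=np.mgrid[157:168,362:372]; mr=((red*xx).sum()/red.sum(),(red*yy).sum()/red.sum());print("red c",mr,atz(t,mr,.026))
crop(t,355,150,30,24,25,'pics/f9.png')
E
```

```text
yellow sat (g-b)
[[ 13   7   7   7   7   6   8  10   8   8   9   5]
 [ 18   9  12  11   8   6   5   8  11   3  -2   2]
 [ 18   8   7  10  13   8   8  16  17   3   0   3]
 [ 16   9  13  40  63  66  78  77  46   8   4   0]
 [ 22  10  19  50  72  92 118 107  46   4   3   0]
 [ 26   8   6   6   8  36 104 107  43   6  -2   2]
 [ 22  10   4   6   4  20  88 107  38  10   4   1]
 [ 14  16  20  18  16  16  77 109  44   9   7   1]
 [ 12  11  12  12  21  15  72 112  43   5  10   5]
 [  5  14  16  13  13  11  66 118  45   4   6   9]
 [ 17  18  11  11   9   4  43 113  50   4   7   6]
 [ 15  11   8   9   6   3  41 111  57   6   5   8]
 [ 13  12   8   6   4   1  37 111  72  15   7   5]
 [ 11  19   6   5   6   5  29 107  81  18   6   6]
 [  8  15  17  13  10   6  33 101  86  19   5   7]
 [ 11  11  15  17  12   6  33 109  99  26   4   6]
 [ 13  13   9   9  12  18  40 109 102  34   5   7]
 [ 10  12  17  11  10   8  36  84  78  30   6   6]]
red (r-g)
[[  3   1   3   6  12  23   6   1   4   9  16  16  19  20]
 [  5   2   3   5  15  27  10   1   7  16  22  26  42  45]
 [  2   2   3   7  14  24  11  -3  -2  -1   2  10  28  44]
 [  4   1   0   8  21  37  22  -1  -1  -3  -2   4  25  39]
 [ 12   0   6  30  80 116 105  82  70  64  13   4  21  32]
 [ 15   2  11  59 139 187 183 173 171 122  24   3  18  32]
 [ 17   5   6  26  92 122 105  75  63  47   4   2  21  34]
 [ 16   6   4   8  24  33   4  -4  -6  -4  -2   1  15  30]
 [ 11   5   4   6   7   9   5  -1  -1   1   0   1  14  30]
 [ 13   8   6   8   8  15   9   3   1   1   0   0  13  32]
 [ 16  15  12  14  11  14  10   1   0   0   0   0  11  32]]
red c (np.float64(366.0958019375673), np.float64(162.0)) [ 0.62161697 -0.09380099  0.026     ]
```

View pics/f9.png

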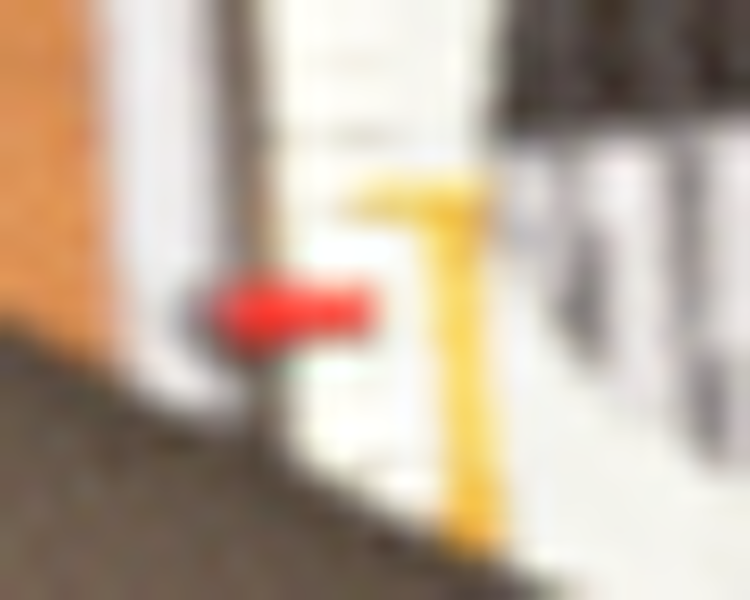

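Emit:
arm_command:
  commands: [0, -0.5, 0, 0, 0, 0, 0, 0, -1.0, 0, 0, 0, 0, 0, 0, -1.35, 0, 0, 0, 0, 0, 0, -1.35, 0, 0, 0, 0, 0, 0, -1.35, 0, 0, 0, 0, 0]

```text
time: 14.58
eef_pos: [0.4487, -0.1766, 0.0343]
orientation: [-0.706, 0.708, 0.023, -0.02]
force: [9.9, -1.8, -1.2]
finger_gap: 0.0119
```

Emit:
arm_command:
  commands: [0, 0, 0, 0, 0, 0, 0, 0, 0, 0, 0, 0, 0, 0, 0, 0, 0, 0, 0, 0, 0]

```text
time: 14.83
eef_pos: [0.4489, -0.1766, 0.0343]
orientation: [-0.706, 0.708, 0.023, -0.02]
force: [9.1, -3.2, -0.2]
finger_gap: 0.0124
```

```bash
python3 - <<'E'
from h import *
s=snapshot('scene');crop(s,260,190,50,40,15,'pics/g7.png')
t=snapshot('top');crop(t,355,150,30,24,25,'pics/g8.png')
go((.5197,-.175,.033),3.6)
im=t["image"].astype(float);r,g,b=im[...,0],im[...,1],im[...,2]
print((g-b)[157:168,364:378].astype(int));print((r-g)[157:168,360:374].astype(int))
E
```

```text
t 14.93 pos [ 0.4489 -0.1766  0.0343] F [ 9.  -3.3  0.9] gap 0.0118
shift [ 7.07  0.17 -0.28] turn [ 0.15 -0.08  0.28] rows 1.6980110579684558 0.04583239124865045
[[ 11  18  20   6   6   6   6   6   6   8  12  10   6   1]
 [  9  26  24  11  11   9   7   6   5   6  15   9   5   6]
 [  9  22  22  10   7   5   4   5   4   5   9   9   6   6]
 [  4  21  24  11   5   6   8   6   6   7   7  12   6   3]
 [  5  17  14  14  19  22  43  55  64  47  19   6  10   1]
 [  3   9  16   8  16  29  56  84 118 105  39   7  11   6]
 [  6   8  13  11  12  12  21  20  72 118  47   6   7   8]
 [  5  15  10  19  10  10   6   2  46 110  46   4   5  10]
 [  4   9  16  14   8  10   6   3  37 110  54  10   6   7]
 [  0   9  14  12   6   6   5   3  36 111  74  14   7   7]
 [  1   9  15  13   7   7   4   5  32 109  79  21   6   6]]
[[  3   1   2   7  14  23   5   2   1   1   2   1   0   0]
 [  5   3   2   9  14  26  12   1   2   2   1   1   0   1]
 [  2   3   2   4  11  26  10  -2  -2  -1   0   0   0   0]
 [  6   1   1   9  21  32  23  -1  -1  -3  -3   0   4   1]
 [ 10   4   5  31  84 116 107  78  71  67  24  13  15  12]
 [ 18   3   9  56 141 183 179 174 171 139  63  27  30  31]
 [ 15   5   2  27  90 122 100  76  63  46   9   5  24  34]
 [ 19   2   6   6  25  29   8  -8  -7  -3  -2   0  15  31]
 [ 20   1   1   6   7  13   4   0   0   1   0   1  13  32]
 [ 13   7   7   7   8  17   8   3   2   1   1   0  13  32]
 [ 10  10   6  10  10  14  10   5   1   1   1   0  12  33]]
```

View pics/g7.png

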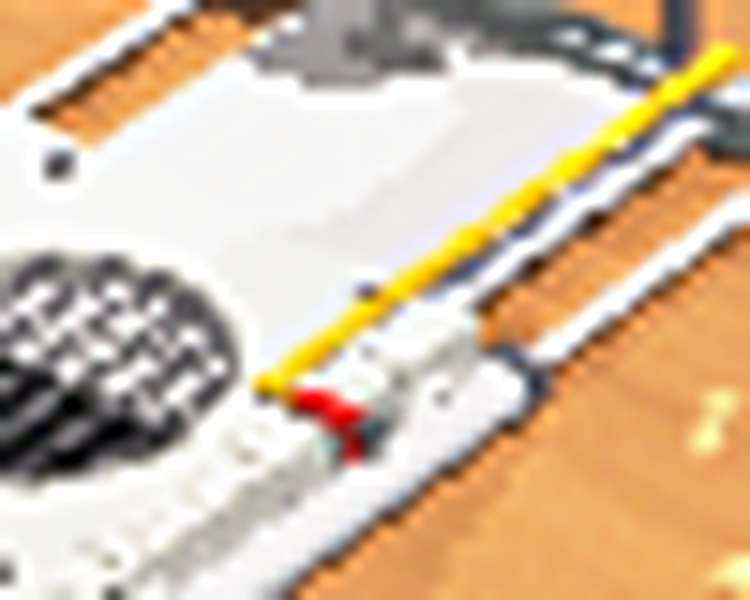

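View pics/g8.png

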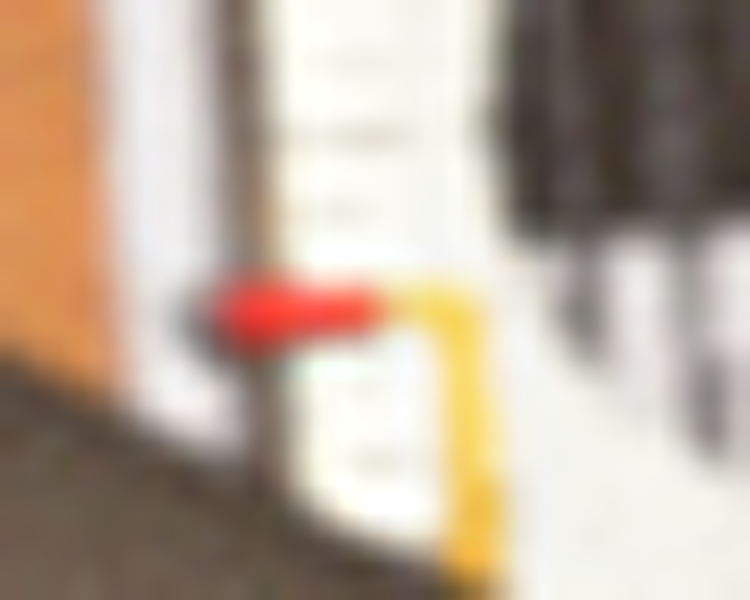

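Emit:
arm_command:
  commands: [0, 0, 0, 0, 0, 0, 0, 0, 0, 0, 0, 0, 0, 0, 0, 0, 0, 0, 0, 0, 0, 0, 0, 0, 0, 0, 0, 0, 0, 0, 0, 0, 0, 0, 0]

```text
time: 15.35
eef_pos: [0.4489, -0.1766, 0.0343]
orientation: [-0.706, 0.708, 0.023, -0.02]
force: [8.4, -2.8, 0.2]
finger_gap: 0.012
```

```bash
python3 - <<'E'
from h import *
s=snapshot('scene');crop(s,230,150,180,135,4.4,'pics/z.png')
t=snapshot('top'); im=t["image"].astype(float); y=(im[...,1]-im[...,2])[157:167,370:374]; print(y.astype(int))
go((.449,-.1766,.0343),3.6)
E
```

```text
[[  7   6   5   7]
 [  7   7   6   7]
 [  4   5   4   6]
 [  7   6   8   7]
 [ 42  53  63  47]
 [ 59  85 118 107]
 [ 25  20  73 117]
 [  5   4  45 112]
 [  7   4  37 109]
 [  4   4  36 112]]
t 15.45 pos [ 0.449  -0.1766  0.0343] F [ 9.4 -2.2  0.4] gap 0.0116
shift [ 0.  0. -0.] turn [ 0.16 -0.08  0.28] rows 0.0012762114256838742 0.04661798856110391
```

View pics/z.png

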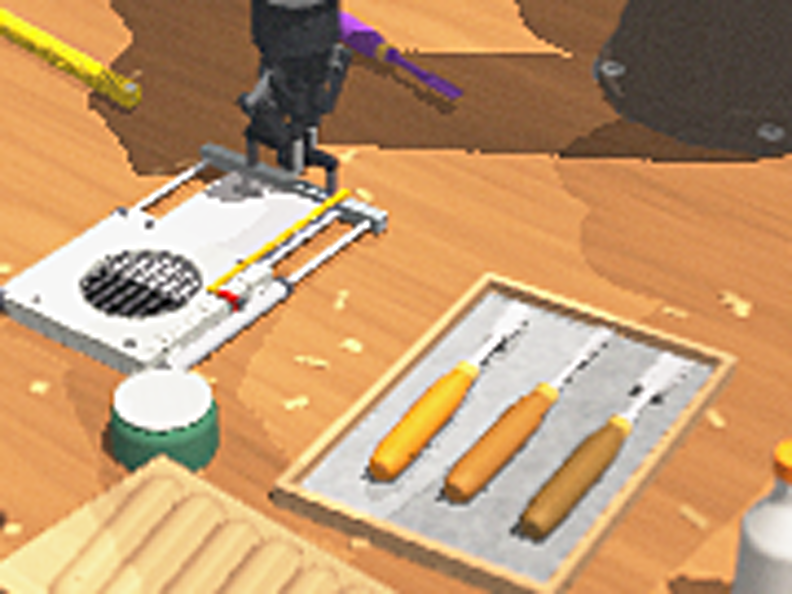

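The picture shows the amber gouge flat in the tray, parallel to the others with its edge the same way. The pointer tip stands at the red mark (about 212,290 in the crop) and the gripper is still on the handle, so I'm handing the job in.

```bash
python3 -c "
from station import *
print(job_done()); s=get_state(); print(s['time'],s['eef_pos'],s['force'],s['finger_gap'])"
```

```text
the job is handed in; nothing more can be done
None
the job is handed in; nothing more can be done
```

The job is handed in, with the gouge put away and the gate held open at the red mark. `job_done()` gives no verdict, so what follows rests on my own last checks.

- **Gouge:** I gripped the amber gouge by its handle, turned it about 81° and set it on the tray lining. I let it go with the jaws only half open, to clear the gouge next to it. The last scene picture shows it flat, parallel to the other two and pointing the same way. Those two and the other things in view look unmoved.
- **Slide:** I gripped the black handle and pulled it out about 72 mm. In the top picture the pointer and mark rows agree to about 0.1–0.2 px, roughly 0.5 mm, and the scene picture agrees.
- **At hand-in:** The arm was still, and the gripper was holding the handle (opening about 12 mm) against about 9 N of spring pull. The time was about 15.5 s.

**What failed or disagreed:**
- One move call was refused because I left out a number, and I sent it again without harm.
- My first two estimates of the pull (about 72 and 74 mm) differed by 2–3 mm, so I set the final position directly from the pointer and mark in the pictures.
- The slide's speed and the contact forces between the parts could not be measured directly.

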